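# Key-hold release on a rotary parts dispenser

## Robot

A 6-joint arm with a two-finger parallel gripper is mounted at the origin on the work surface. World frame = base frame: x ahead of the robot, y to its left, z up, the work surface at z = 0. Lengths are in m, angles in degrees, forces in N, time in s.
With the tool pointing down it reaches from about 0.325 to 0.775 m from the base axis. Payload 5.5 kg.
Tool frame: the origin (TCP) lies at the centre of the arm's flange, where the gripper is bolted on; the fingertips stand 182 mm ahead of it and the grasp point (between the pads) lies 163 mm ahead of it; z points along the fingers, y is the direction in which the jaws open and shut (so a half turn about z gives the same grasp; the last joint's range is limited). The gripper opens to 88 mm and grips with 3 to 60 N. Pads are 20 mm wide; open, the fingers measure 115 mm over their backs; the gripper's body (75 mm by 178 mm) begins 61 mm behind the grasp point.
Start: joints at [-71.946, 5.22, 70.514, -0, 104.267, -3.249], TCP at [0.218, -0.559, 0.405] pointing down, gripper open.
Joint ranges: [-164.24, 164.24], [-49.07, 125.15], [9.68, 141.18], [-86.29, 266.29], [3.28, 154.24], [-151.56, 151.56]. Speed limits (degrees/s): [147.25, 147.25, 172.46, 180, 180, 180].

## Interface

Orientations are given as [roll, pitch, yaw] about the fixed x, y, z axes, in that order (R = Rz(yaw) Ry(pitch) Rx(roll)).
In Python, from station import r gives the robot as it stands. The module is installed in compiled form; this text tells all that it offers. Calls block until the motion is done:
- r.reach(position, orientation): joint-space move of the TCP to a pose.
- r.servo_line(position, rotation=None, speed=0.15): straight line of the TCP; rotation=None keeps the orientation; speed is the mean speed in m/s.
- r.move_joints(angles): joint-space move.
- r.let_go() and r.grab(squeeze=None): open the fingers fully, or close them until they stop; squeeze is the grip in N (None keeps the last).
- r.wait(seconds).
- r.inverse_kinematics(position, orientation): joint angles nearest the present ones, or None.
- r.sense(): the state.
- r.snapshot(name): name is "side" or "top" or "wrist"; returns a dict with "frame" (480x640x3 uint8, red, green, blue), "fx", "fy", "cx", "cy" (pixels), "R" (3x3) and "t" (3): a world point X has camera coordinates R X + t. Camera axes: x right, y down, z forward; pixel columns grow to the right and rows downward; lengths in m; the calibration is good to about 2 mm. A picture is of the moment at which its call begins. There is no depth.
A pose or a line that the arm cannot do raises r.IKError and nothing moves.
- r.hand_in(): hands the job in, once; it reports no verdict.
The state is a dict: "clock": time; "joints": joint angles; "joint_vel": joint speeds; "joint_torque": joint torques, N m; "tcp_pos": TCP position; "orientation": TCP orientation; "contact_force": force on the tool from outside, world axes, zero at the start; "torque": the same for the moment, N m; "opening": finger opening in m.
Only numpy, scipy, OpenCV 4.12 (cv2) and the standard library are available. Lean on these libraries where they do the work, as an engineer would, in place of code of your own. Each camera call takes 0.05 s, during which the arm holds its last target.

## Task

Open the locked parts dispenser at its pocket of hex nuts: first turn the black bar knob one notch clockwise (seen from above) so that the nut pocket clicks into place under the steel hatch, and let go of the knob. Then take the square-headed key from the wooden stand, push it fully home in the keyhole, rocking it a little where the sticky pins hold it up, and turn it a quarter turn clockwise to swing the hatch open; the lock springs back, so finish while still gripping the key and holding it turned. Leave the round-headed key and the other things on the bench where they are.

Things in the scene. Friction and masses are not known exactly. Their poses are not given: they have to be found in the camera images.
- dispenser: Fixed parts dispenser: steel base 200 (x) by 310 mm (y, +105 to -205), 12 thick; grey drum 184 mm across with clear cover, top 62 mm above the table; at its -y side a grey lock housing 80 by 80 mm with aluminium top 56 mm above the table. Origin: drum axis at table height, z up. A steel hatch leaf (up to 66 mm high) covers the pocket at its -x side.
- carousel (a joint): Angle of the six-pocket carousel under the bar knob; rad, grows clockwise seen from above. Starts near 0 in a notch; notches every 1.047 rad, the next clockwise is +1.047 and brings the hex nuts under the hatch. A sprung detent needs about 0.2 N m to leave a notch and pulls it into the nearest notch when let go.
- knob_grip (a point): Centre of the black bar knob on the drum's axis, 94 mm above the table; the bar is 12 mm thick along this frame's x, 60 mm long along its y, and spans 78 to 110 mm height. The frame turns with the carousel. Grip it across its 12 mm.
- keyhole (a point): Centre of the keyhole mouth on the lock's top face, 56 mm above the table, axes as the dispenser's. Slot 18 mm long along y, 6.8 wide along x, 3 mm lead-in chamfer, straight down; key width along y, either way round. The key turns freely only when home, is captive while turned. Sprung pins 18 and 30 mm down may hold the tip against a straight push of up to 20 N; rocking 0.06 rad about z helps.
- plug (a joint): Angle of the lock's plug; rad, 0 at rest (slot along the keyhole's y), grows clockwise seen from above, stop at 1.65. A spring turns it back: 0.04 N m at 0, 0.17 N m at a quarter turn. The blade has about 0.12 rad of play in it, so the key must turn about 0.12 rad more than the plug shall.
- hatch (a joint): Angle of the steel hatch leaf over the outlet, geared to the plug: two thirds of the plug's angle; 0 closed, about 1 rad open.
- key: Loose square-headed steel key, about 90 g, 72 mm tall, upright in the stand. Origin at the blade's tip, z up to the head, x through the thickness, y across the width. Blade 16 wide, 5 thick, z 0 to 24, narrowing to 8 wide over the last 9 mm; round neck 5 across, z 24 to 38; head 34 wide, 10 thick, z 38 to 72. In stand and lock the head's underside stops on the top face (tip 38 mm below it).
- key_head (a point): Centre of the square key's head, 55 mm above the tip; axes as the key's. Grip it across the 10 mm thickness (x).
- round_key: Loose steel key with a round head 32 mm across and 10 mm thick, standing in the other slot of the stand; otherwise the same as the square-headed one, origin at the tip, z up. It is to be left alone.
- stand: Wooden key stand, fixed, 70 mm (x) by 150 mm (y) by 46 mm high, origin centre of underside. Two upright slots 80 mm apart along its y hold one key each (either key may be in either slot), key axes along the stand's; the tips stand 8 mm above the table.
- reel: Bystander: loose wooden cable reel, 90 mm across, 56 mm high, origin centre of underside.
- carton: Bystander: loose cardboard carton 130 (x) by 80 by 60 mm, origin centre of underside.
- tub: Bystander: loose white plastic jar 56 mm across, 70 mm high, origin centre of underside.

How it is judged:
By the outcome, as a careful person would: the job done as asked, in the order asked, and still so for the second after the job is handed in, while the arm keeps its last pose, push and grip.
It also fails if it takes over 61 s, if anything falls off the work surface, if the arm or the gripper's body presses on something with over 40 N, if the wrist force passes 120 N, or if a joint passes its speed limit or range.

## Working session

There is one attempt and no reset: what is moved stays moved. The work goes in short steps, each a Python script; the robot and the scene stay as the last script left them, time stands still between calls to the robot, and variables do not carry over. Pictures are saved under pics/ and viewed, and the job is handed in when it is done.

```bash
mkdir -p pics
python3 - <<'E'
from station import r
import cv2
for n in ["side","top","wrist"]:
    s=r.snapshot(n); cv2.imwrite(f"pics/{n}0.png",s["frame"][:,:,::-1]); print(n,s["fx"],s["cx"],s["cy"],s["R"],s["t"])
print(r.sense())
E
```

```text
side 504.51549682124977 322.21477129848927 245.58415820253293 [[ 0.95617609 -0.29230469 -0.01688963]
 [-0.21206941 -0.65163239 -0.72828688]
 [ 0.20187584  0.69995228 -0.6850642 ]] [-0.52262915  0.19499324  0.94502888]
top 463.4752778404707 314.39856283060254 246.29418248224943 [[-0.02445496 -0.99967642  0.00700097]
 [-0.99690782  0.02386291 -0.07486894]
 [ 0.07467765 -0.00881024 -0.99716881]] [0.03848863 0.54909854 1.11620702]
wrist 399.23094942654615 314.730983507259 238.38579150349696 [[ 0.36385303 -0.93145278 -0.00258531]
 [-0.89943822 -0.35206596  0.25896034]
 [-0.24211953 -0.09189818 -0.9658845 ]] [-0.60012038 -0.0330056   0.3902094 ]
{'clock': 0.15, 'joints': array([-7.19479324e+01,  5.25465296e+00,  7.05649775e+01, -4.54284956e-07,
        1.04266888e+02, -3.24816049e+00]), 'joint_vel': array([-0.00482741, -0.11231596, -0.31528519, -0.07196951, -0.07235137,
        0.01881575]), 'joint_torque': array([ 1.48588639e-03, -4.47046530e+01, -4.06907380e+01,  6.98932121e-02,
        2.74700375e-02, -1.13644883e-04]), 'tcp_pos': array([ 0.21797342, -0.55906514,  0.40376161]), 'orientation': array([-1.79913620e+02, -4.90176403e-03,  2.13002243e+01]), 'contact_force': array([-0.80884253, -0.01458163,  0.29023038]), 'torque': array([0.00145248, 0.04254415, 0.01717306]), 'opening': 0.08797062661715478}
```

View pics/top0.png

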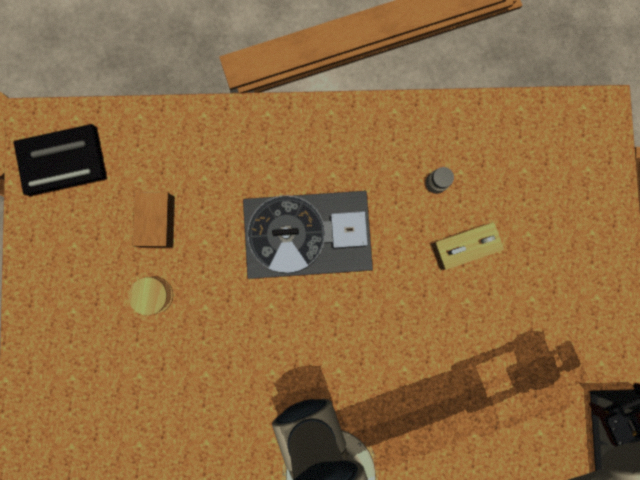

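View pics/side0.png

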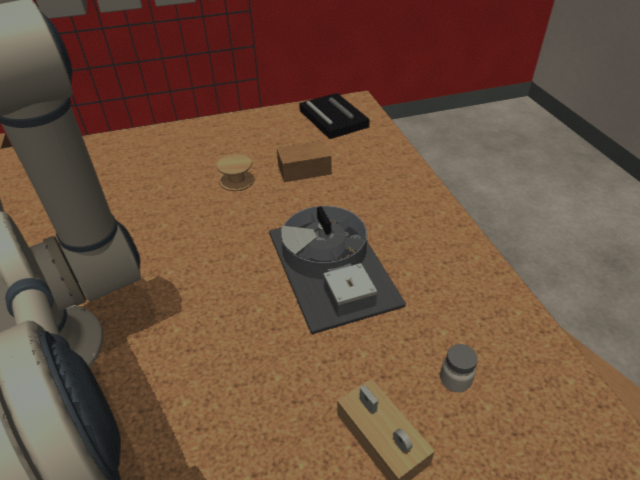

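View pics/wrist0.png

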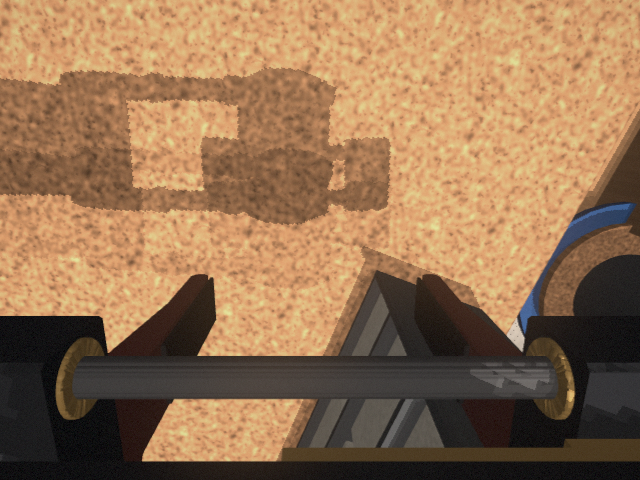

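```bash
cat > h.py <<'E'
import numpy as np, cv2
from station import r
def cast(s,uv,z):
    d=np.array([(uv[0]-s["cx"])/s["fx"],(uv[1]-s["cy"])/s["fy"],1.]); R=np.array(s["R"]);t=np.array(s["t"])
    c=-R.T@t; w=R.T@d; return c+w*(z-c[2])/w[2]
def tri(s1,u1,s2,u2):
    A=[];b=[]
    for s,uv in((s1,u1),(s2,u2)):
        R=np.array(s["R"]);t=np.array(s["t"]);d=R.T@np.array([(uv[0]-s["cx"])/s["fx"],(uv[1]-s["cy"])/s["fy"],1.]);d/=np.linalg.norm(d)
        P=np.eye(3)-np.outer(d,d);A.append(P);b.append(P@(-R.T@t))
    return np.linalg.lstsq(np.vstack(A),np.hstack(b),rcond=None)[0]
def proj(s,X):
    c=np.array(s["R"])@np.array(X)+np.array(s["t"]); return np.array([s["fx"]*c[0]/c[2]+s["cx"],s["fy"]*c[1]/c[2]+s["cy"]])
def crop(s,x0,y0,x1,y1,k,name):
    f=s["frame"][y0:y1,x0:x1,::-1]; cv2.imwrite(name,cv2.resize(np.ascontiguousarray(f),None,fx=k,fy=k,interpolation=cv2.INTER_CUBIC))
E
python3 - <<'E'
from h import *
s=r.snapshot("top"); crop(s,240,180,380,285,5.7,"pics/t1.png"); crop(s,425,215,515,275,8,"pics/t2.png")
s=r.snapshot("side"); crop(s,330,370,440,480,5,"pics/s1.png"); crop(s,260,190,410,330,4,"pics/s2.png")
E
```

```text
(no output)
```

View pics/t1.png

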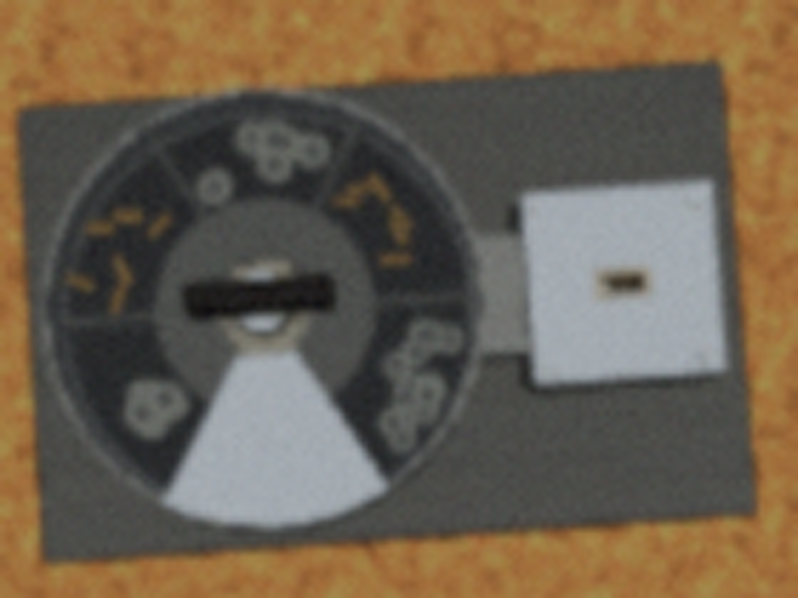

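View pics/t2.png

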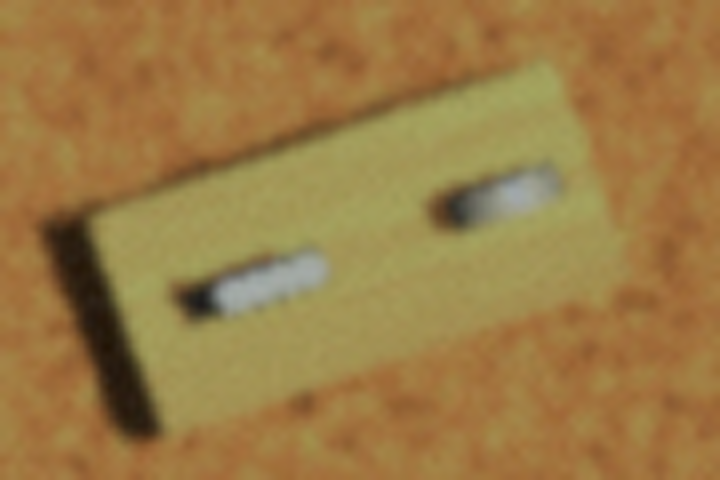

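View pics/s1.png

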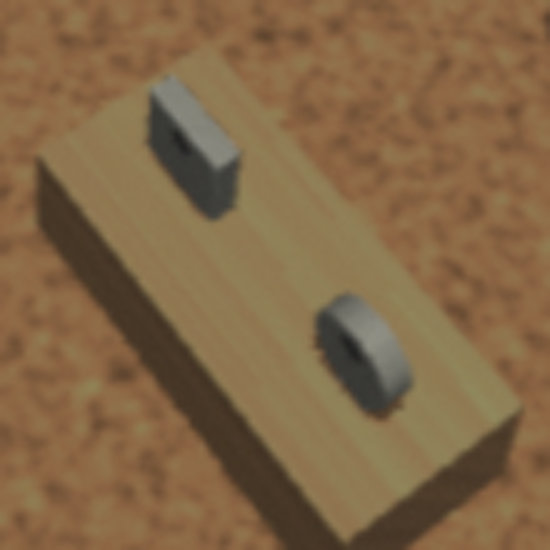

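View pics/s2.png

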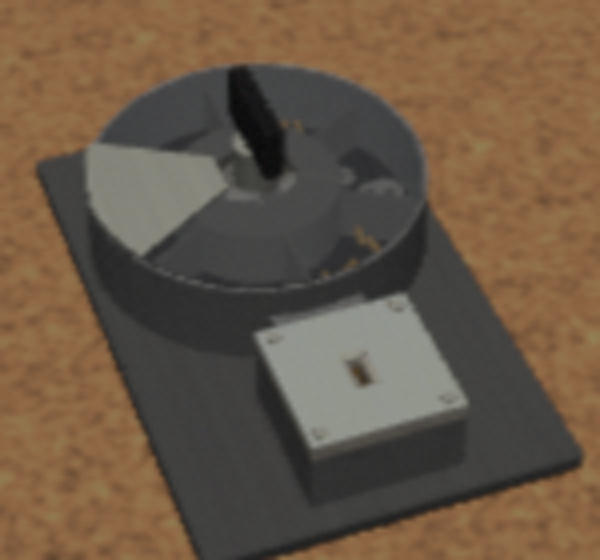

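Run:
```python
from h import *
s=r.snapshot("top"); f=s["frame"].astype(int)
def blob(mask,x0,y0,x1,y1):
    m=np.zeros(mask.shape,np.uint8); m[y0:y1,x0:x1]=mask[y0:y1,x0:x1]*255
    c=max(cv2.findContours(m,0,cv2.CHAIN_APPROX_NONE)[0],key=cv2.contourArea); return c
def rep(n,c,z):
    b=cv2.boxPoints(cv2.minAreaRect(c)); P=np.array([cast(s,p,z)[:2] for p in b]); 
    e=P[1]-P[0];g=P[2]-P[1]; L=e if np.hypot(*e)>np.hypot(*g) else g
    print(n,P.mean(0).round(4),np.hypot(*e).round(4),np.hypot(*g).round(4),"long ang",np.degrees(np.arctan2(L[1],L[0])).round(2), cv2.contourArea(c))
mx=f.max(2);mn=f.min(2)
white=(mn>130)
rep("lock",blob(white,328,200,378,260),.056)
rep("knob",blob(mx<45,265,220,305,245),.11)
st=(f[:,:,0]-f[:,:,2]>40)&(f[:,:,1]>f[:,:,0]*.88)
rep("stand",blob(st,425,215,515,275),.046)
grey=(mx-mn<40)&(mx>130)
rep("sq",blob(grey,445,240,470,260),.08)
rep("rd",blob(grey,472,230,500,250),.08)
base=(mx-mn<30)
rep("base",blob(base,235,185,380,285),.012)
```

```text
lock [ 0.5866 -0.0577] 0.0794 0.0792 long ang -87.5 1029.0
knob [0.5783 0.0917] 0.0592 0.0133 long ang -87.24 110.0
stand [ 0.5418 -0.3468] 0.1525 0.0684 long ang -72.17 1620.5
sq [ 0.5293 -0.3096] 0.0328 0.0103 long ang -69.75 44.0
rd [ 0.5534 -0.3833] 0.0222 0.0104 long ang -65.09 28.5
base [0.582  0.0425] 0.3099 0.1984 long ang -87.47 9608.0
```

Run:
```python
from h import *
r.reach([0.582,0.03,0.40],[180,0,92.5])
s=r.snapshot("wrist"); cv2.imwrite("pics/w1.png",s["frame"][:,:,::-1]); np.save("w1.npy",s,allow_pickle=True)
q=r.sense();print(q["clock"],q["tcp_pos"],q["orientation"],q["contact_force"])
print(proj(s,[.5783,.0917,.11]),proj(s,[.5866,-.0577,.056]))
```

```text
2.8083 [0.58205851 0.02912478 0.40000752] [1.79998501e+02 9.65180577e-03 9.24140982e+01] [-0.26872149  0.45146779  0.26383519]
[314.19345936 141.94197681] [316.51295614 314.16680384]
```

View pics/w1.png

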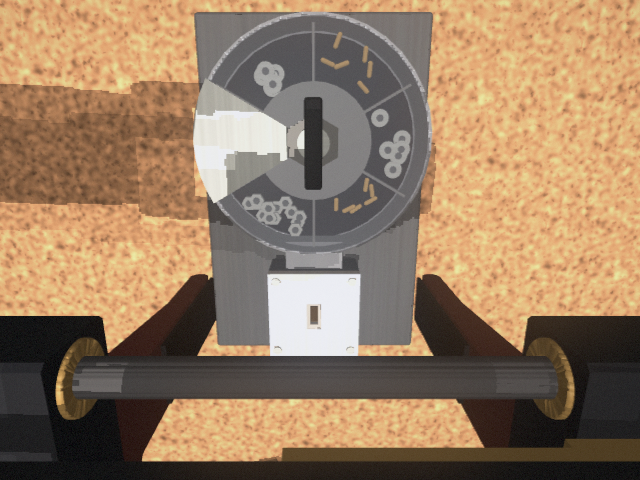

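```bash
cat >> h.py <<'E'
def blob(mask,x0,y0,x1,y1):
    m=np.zeros(mask.shape,np.uint8); m[y0:y1,x0:x1]=mask[y0:y1,x0:x1]*255
    return max(cv2.findContours(m,0,cv2.CHAIN_APPROX_NONE)[0],key=cv2.contourArea)
def rep(s,n,c,z):
    b=cv2.boxPoints(cv2.minAreaRect(c)); P=np.array([cast(s,p,z)[:2] for p in b])
    e=P[1]-P[0];g=P[2]-P[1]; L=e if np.hypot(*e)>np.hypot(*g) else g
    a=np.degrees(np.arctan2(L[1],L[0]))
    print(n,b.mean(0).round(1),P.mean(0).round(4),np.hypot(*e).round(4),np.hypot(*g).round(4),"ang",a.round(2)); return P.mean(0),a
E
python3 - <<'E'
from h import *
s=np.load("w1.npy",allow_pickle=True).item(); f=s["frame"].astype(int);mx=f.max(2);mn=f.min(2)
k=blob(mx<55,295,85,335,200); rep(s,"knob",k,.11)
w=blob(mn>200,262,268,365,354); x,y,ww,hh=cv2.boundingRect(w); print(x,y,ww,hh)
rep(s,"lockpart",w,.056)
h=blob((mx<215),298,295,330,335); rep(s,"slot+chamfer",h,.056)
h=blob((mx<130),298,295,330,335); rep(s,"slot",h,.056)
# lock side edges
for row in (290,340):
    c=np.where(mn[row]>200)[0]; c=c[(c>250)&(c<370)]; print(row,c.min(),c.max(),cast(s,(c.min(),row),.056)[:2],cast(s,(c.max()+1,row),.056)[:2])
crop(s,260,260,370,360,6,"pics/w1c.png")
E
```

```text
knob [313.  142.5] [0.5776 0.0905] 0.0102 0.0583 ang -87.32
268 274 92 80
lockpart [313.5 313.5] [ 0.5839 -0.0582] 0.0784 0.0763 ang 2.46
slot+chamfer [313.5 315. ] [ 0.584  -0.0587] 0.0062 0.0174 ang -87.47
slot [314.  314.5] [ 0.5844 -0.0582] 0.0053 0.0164 ang -87.47
290 268 359 [ 0.54338467 -0.036589  ] [ 0.62342244 -0.03314656]
340 270 357 [ 0.54579402 -0.08489434] [ 0.62510326 -0.08147714]
```

View pics/w1c.png

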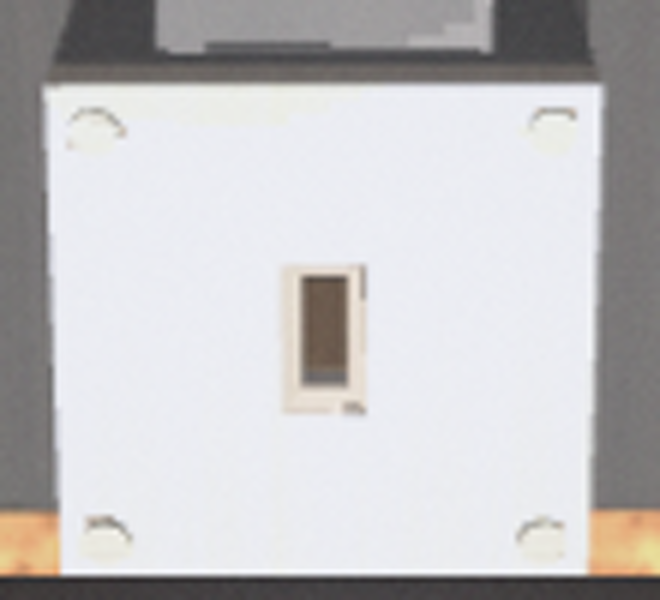

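Run:
```python
from h import *
def st(n):
    q=r.sense();print(n,round(q["clock"],2),q["tcp_pos"].round(4),q["orientation"].round(1),q["contact_force"].round(1),q["torque"].round(2),round(q["opening"],4))
K=[.578,.0912]
r.reach(K+[.32],[180,0,92.6])
r.servo_line(K+[.257]); st("down")
r.grab(25); st("grab")
for y in (72,52,30):
    r.reach(K+[.257],[180,0,y]); st(y)
s=r.snapshot("side"); crop(s,240,170,410,330,4,"pics/s3.png")
```

```text
down 3.86 [0.5785 0.0906 0.2588] [179.9   0.   92.5] [ 1.   0.2 -0. ] [-0.05 -0.11 -0.02] 0.0876
grab 4.88 [0.5781 0.0912 0.257 ] [180.   -0.   92.6] [ 0.6  0.2 -1.5] [-0.04 -0.36  0.  ] 0.0229
72 5.32 [0.5781 0.0912 0.2569] [180.   -0.   72.2] [ 1.1  0.3 -1.5] [ 0.06 -0.46  0.01] 0.0226
52 5.74 [0.5781 0.0912 0.257 ] [180.   -0.   52.3] [ 1.8  0.2 -1.7] [ 0.   -0.55 -0.12] 0.0225
30 6.2 [0.5781 0.0912 0.257 ] [180.   -0.   30.3] [ 2.7 -0.4 -2.1] [ 0.08 -0.58  0.11] 0.023
```

View pics/s3.png

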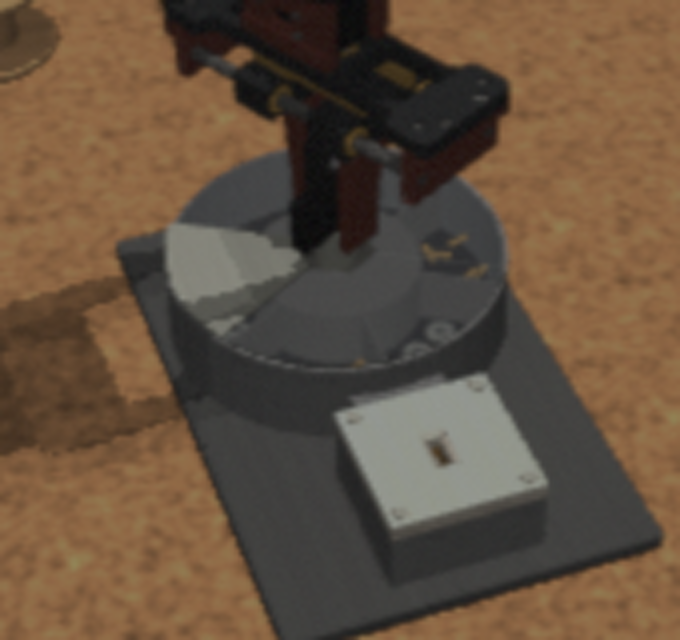

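Run:
```python
from h import *
K=[.578,.0912]
r.let_go(); q=r.sense(); print(q["clock"],q["opening"])
r.servo_line(K+[.32])
r.reach([.584,-.02,.35],[180,0,92.5])
s=r.snapshot("wrist"); cv2.imwrite("pics/w2.png",s["frame"][:,:,::-1]); np.save("w2.npy",s,allow_pickle=True)
print(r.sense()["clock"])
```

```text
7.3417 0.08806305365531408
9.125
```

View pics/w2.png

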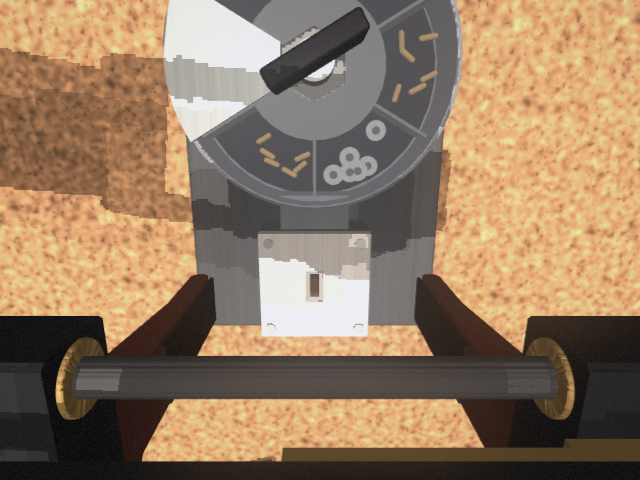

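Run:
```python
from h import *
s=np.load("w2.npy",allow_pickle=True).item(); crop(s,255,225,375,340,5.2,"pics/w2c.png")
print(cast(s,(314.5,286),.056))
r.reach([.53,-.309,.35],[180,0,107.8]); r.wait(.2)
s=r.snapshot("wrist"); cv2.imwrite("pics/w3.png",s["frame"][:,:,::-1]); np.save("w3.npy",s,allow_pickle=True)
q=r.sense();print(q["clock"],q["tcp_pos"],q["orientation"])
```

```text
[ 0.58431933 -0.05951711  0.056     ]
10.5083 [ 0.53049599 -0.30796271  0.3501181 ] [1.79988645e+02 1.71872149e-03 1.07889536e+02]
```

View pics/w2c.png

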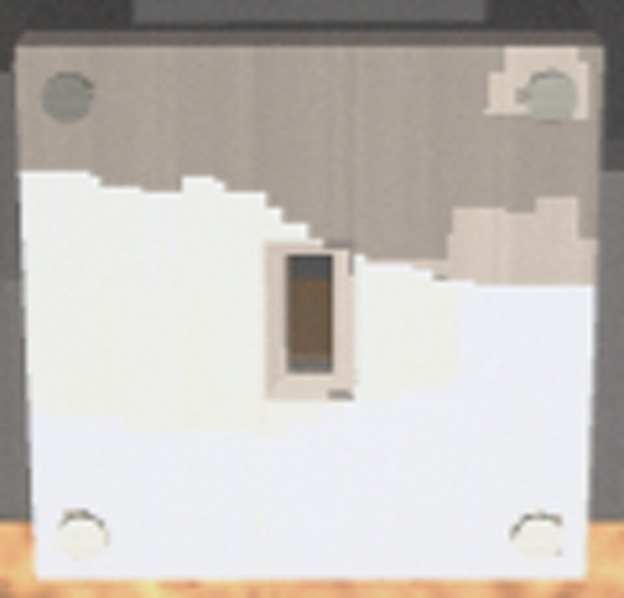

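View pics/w3.png

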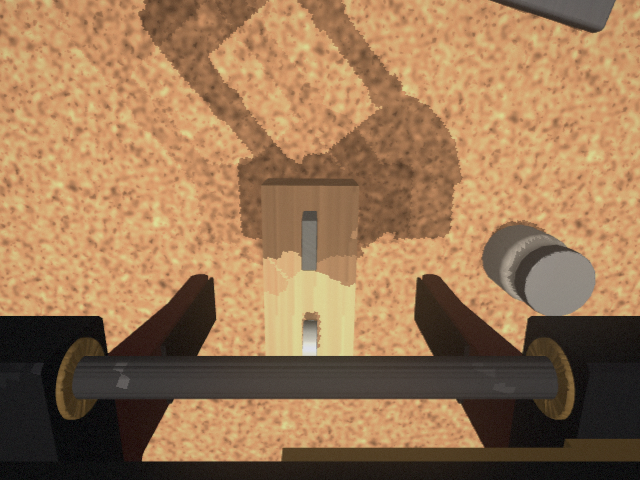

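Run:
```python
from h import *
s=np.load("w3.npy",allow_pickle=True).item(); crop(s,255,170,365,350,3.3,"pics/w3c.png")
for uv in((302,220.5),(317.5,220.5),(302,270.5),(317.5,270.5),(309.7,245.5)): print(uv,cast(s,uv,.08))
for uv in((263,186),(358.5,186)): print(uv,cast(s,uv,.046))
for row in (240,330):
  f=s["frame"].astype(int)[row]; print(row,f[255:270].tolist()[::2]);
```

```text
(302, 220.5) [ 0.51747578 -0.29685481  0.08      ]
(317.5, 220.5) [ 0.52693516 -0.29379319  0.08      ]
(302, 270.5) [ 0.52765673 -0.32921804  0.08      ]
(317.5, 270.5) [ 0.53743945 -0.32605169  0.08      ]
(309.7, 245.5) [ 0.52725886 -0.31121798  0.08      ]
(263, 186) [ 0.48474546 -0.28887871  0.046     ]
(358.5, 186) [ 0.54946584 -0.26793153  0.046     ]
240 [[207, 150, 105], [194, 140, 99], [174, 125, 88], [164, 119, 81], [153, 115, 83], [149, 111, 79], [145, 110, 79], [143, 108, 76]]
330 [[218, 171, 119], [218, 182, 124], [219, 179, 124], [218, 165, 114], [217, 160, 112], [221, 197, 139], [221, 196, 139], [219, 190, 135]]
```

View pics/w3c.png

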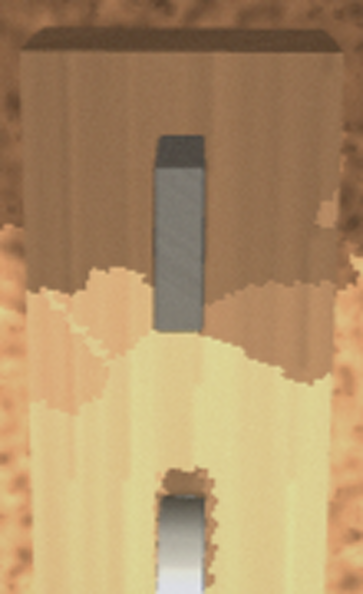

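```bash
cat >> h.py <<'E'
def st(n):
    q=r.sense();print(n,round(q["clock"],2),q["tcp_pos"].round(4),q["orientation"].round(2),q["contact_force"].round(1),q["torque"].round(2),round(q["opening"],4)); return q
E
python3 - <<'E'
from h import *
K=[.5273,-.3114]
r.reach(K+[.30],[180,0,107.6])
r.servo_line(K+[.233],speed=.1); st("down")
r.grab(40); st("grab")
r.servo_line(K+[.31],speed=.1); st("up")
r.reach([.584,-.0596,.31],[180,0,92.5]); r.wait(.2); st("over")
s=r.snapshot("wrist"); cv2.imwrite("pics/w4.png",s["frame"][:,:,::-1]); np.save("w4.npy",s,allow_pickle=True)
s=r.snapshot("side"); crop(s,260,150,440,330,3.3,"pics/s4.png")
s=r.snapshot("side");cv2.imwrite("pics/s4f.png",s["frame"][:,:,::-1]); np.save("s4.npy",s,allow_pickle=True)
E
```

```text
down 11.64 [ 0.5275 -0.3115  0.2339] [1.7996e+02 6.0000e-02 1.0760e+02] [ 0.5 -0.1  0.8] [-0.01 -0.13 -0.02] 0.0873
grab 12.82 [ 0.5273 -0.3114  0.233 ] [180.    0.  107.6] [-0.5 -0.1 -0.3] [-0.04 -0.18 -0.01] 0.0095
up 13.73 [ 0.5272 -0.3113  0.309 ] [-1.7995e+02 -7.0000e-02  1.0760e+02] [-0.5  0.1 -1.3] [-0.07 -0.12 -0.  ] 0.0095
over 14.94 [ 0.5839 -0.0609  0.3098] [-1.7999e+02  1.0000e-02  9.2400e+01] [-0.   0.1 -0.9] [-0.08 -0.07  0.01] 0.01
```

View pics/w4.png

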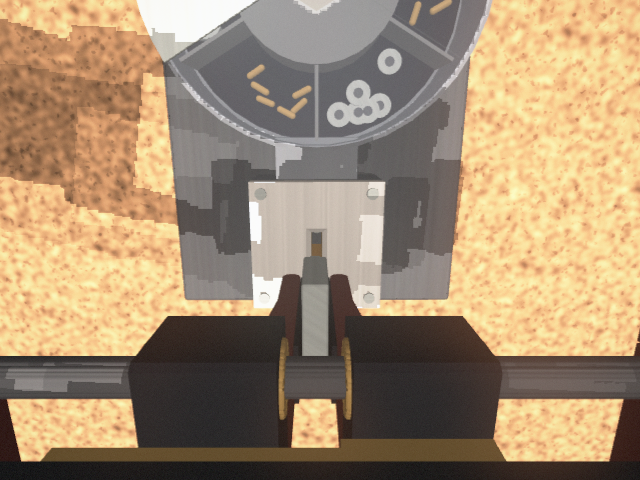

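View pics/s4f.png

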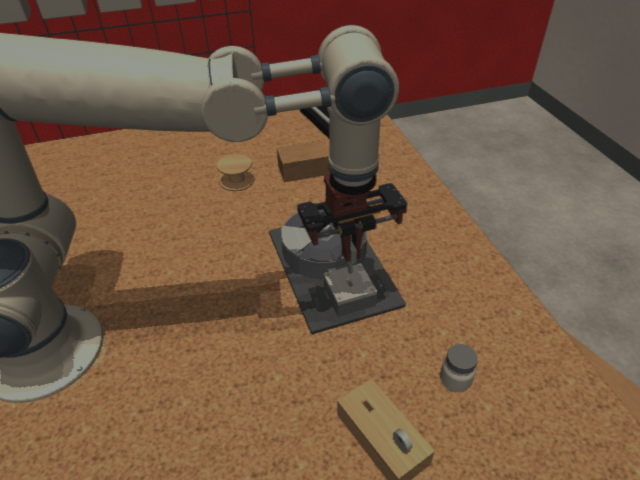

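View pics/s4.png

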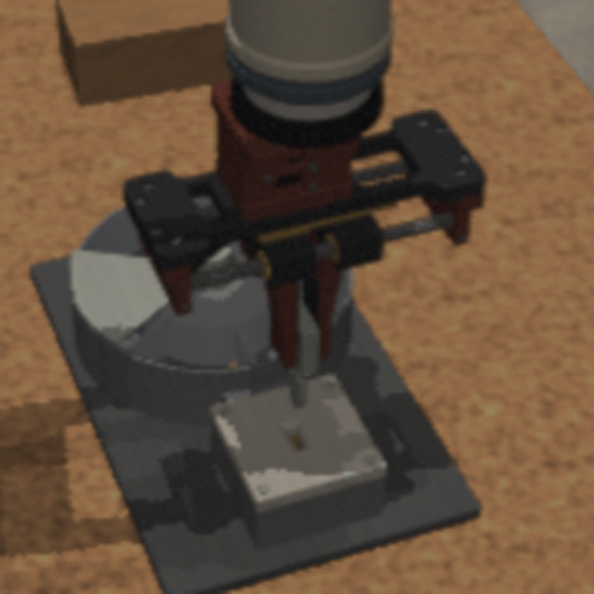

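Run:
```python
from h import *
s=np.load("w4.npy",allow_pickle=True).item(); c=cast(s,(316,228.5),.056); y=np.array([-np.sin(np.radians(2.5)),np.cos(np.radians(2.5)),0]); print("hole",c-0.012*y)
print([cast(s,p,.056)[:2].round(4) for p in((248.5,182),(385,182))])
P=[.584,-.0597]
r.grab(60)
r.servo_line(P+[.287],speed=.08); r.wait(.15); st("tip62mm")
for z in (.279,.275,.272,.269):
    r.servo_line(P+[z],speed=.03); q=st(z)
    if q["contact_force"][2]>20: break
s=r.snapshot("side"); crop(s,300,220,400,310,6,"pics/s5.png")
```

```text
hole [ 0.58392768 -0.06011832  0.056     ]
[array([ 0.5427, -0.0219]), array([ 0.6225, -0.0185])]
tip62mm 15.9 [ 0.5841 -0.0597  0.2874] [1.7996e+02 1.0000e-02 9.2500e+01] [ 0.6 -0.7 -0.5] [-0.04 -0.04 -0.02] 0.0096
0.279 16.32 [ 0.5839 -0.0597  0.2787] [-1.7997e+02 -1.0000e-02  9.2500e+01] [ 0.4  0.2 -1.3] [-0.05 -0.08  0.03] 0.0097
0.275 16.6 [ 0.584  -0.0597  0.2747] [-179.98   -0.     92.5 ] [-0.1  0.2 -0.8] [-0.01 -0.1   0.04] 0.0097
0.272 16.85 [ 0.584  -0.0597  0.2717] [-179.98   -0.     92.5 ] [ 0.2  0.2 -0.9] [-0.03 -0.14 -0.06] 0.0096
0.269 17.1 [ 0.584  -0.0597  0.2687] [-1.7998e+02 -1.0000e-02  9.2500e+01] [ 1.1 -0.1 -0.9] [-0.04 -0.08  0.02] 0.0099
```

View pics/s5.png

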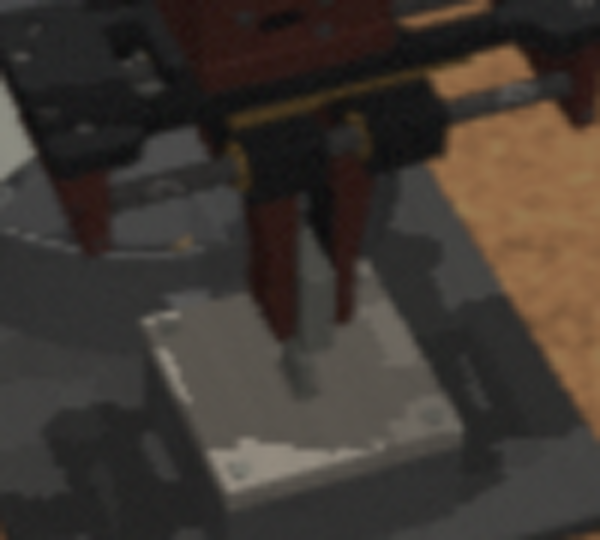

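```bash
cat >> h.py <<'E'
P=[.584,-.0597]
def push(z,rock=3.4):
    r.servo_line(P+[z],[180,0,92.5],speed=.03); q=r.sense(); F=q["contact_force"]; 
    n=0
    while F[2]>6 and n<3:
        for a in (rock,-rock,0):
            r.reach(P+[z],[180,0,92.5+a])
        q=r.sense();F=q["contact_force"]; n+=1
    print(z,round(q["clock"],2),q["tcp_pos"].round(4),F.round(1),q["torque"].round(2),n); return q
E
python3 - <<'E'
from h import *
for z in (.266,.264,.262,.260,.258):
    q=push(z)
    if q["contact_force"][2]>18 or np.hypot(*q["contact_force"][:2])>12: break
E
```

```text
0.266 17.4 [ 0.584  -0.0597  0.2657] [ 0.9  0.3 -1.3] [-0.05 -0.14  0.01] 0
0.264 17.65 [ 0.584  -0.0597  0.2638] [ 0.1  0.2 -0.4] [-0.04 -0.11  0.02] 0
0.262 17.9 [ 0.584  -0.0598  0.2618] [-0.2 -0.6 -2. ] [-0.13 -0.09  0.06] 0
0.26 18.15 [ 0.5841 -0.06    0.26  ] [ 1.6 -1.6 -1.4] [-0.5  -0.35 -0.02] 0
0.258 18.4 [ 0.5842 -0.0601  0.2583] [ 3.  -4.1  0.2] [-0.89 -0.63  0.01] 0
```

```bash
sed -i 's/^P=\[.584.*/P=[.5846,-.0605]/' h.py
python3 - <<'E'
from h import *
for z in (.258,.256,.254,.252,.250):
    q=push(z)
    if q["contact_force"][2]>18 or np.hypot(*q["contact_force"][:2])>12: break
E
```

```text
0.258 18.65 [ 0.5846 -0.0606  0.2582] [ 1.2 -2.4  1.9] [-0.73 -0.33 -0.01] 0
0.256 18.9 [ 0.5848 -0.0605  0.2562] [ 2.5 -3.8  0.6] [-0.73 -0.61  0.  ] 0
0.254 19.15 [ 0.5847 -0.0606  0.254 ] [ 2.4 -3.5  1.7] [-0.87 -0.5  -0.03] 0
0.252 19.4 [ 0.5846 -0.0606  0.2511] [ 4.  -3.5 -1.4] [-0.95 -0.81 -0.01] 0
0.25 19.65 [ 0.5845 -0.0606  0.2489] [ 3.1 -4.4 -3.4] [-0.95 -0.79  0.01] 0
```

```bash
sed -i 's/^P=\[.5846.*/P=[.5850,-.0612]/' h.py
python3 - <<'E'
from h import *
for z in (.249,.247,.245,.243,.242):
    q=push(z)
    if q["contact_force"][2]>18 or np.hypot(*q["contact_force"][:2])>12: break
s=r.snapshot("side"); crop(s,300,220,400,310,6,"pics/s6.png")
s=r.snapshot("wrist"); cv2.imwrite("pics/w6.png",s["frame"][:,:,::-1])
E
```

```text
0.249 19.9 [ 0.5848 -0.061   0.2481] [ 1.8 -1.6 -2.9] [-0.59 -0.42  0.01] 0
0.247 20.15 [ 0.5849 -0.061   0.2466] [ 1.6 -1.5 -0.9] [-0.41 -0.28 -0.02] 0
0.245 20.4 [ 0.585  -0.061   0.2456] [ 0.9 -0.8  4.6] [-0.24  0.01 -0.02] 0
0.243 20.65 [ 0.5853 -0.061   0.2441] [ 0.  -1.1  5. ] [-0.2  -0.12 -0.02] 0
0.242 22.4 [ 0.5853 -0.061   0.2429] [-0.1 -0.8  5.2] [-0.19 -0.15  0.03] 2
```

View pics/s6.png

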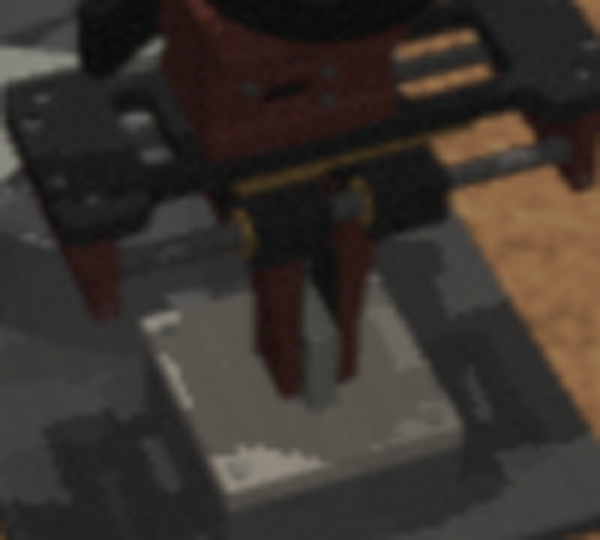

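View pics/w6.png

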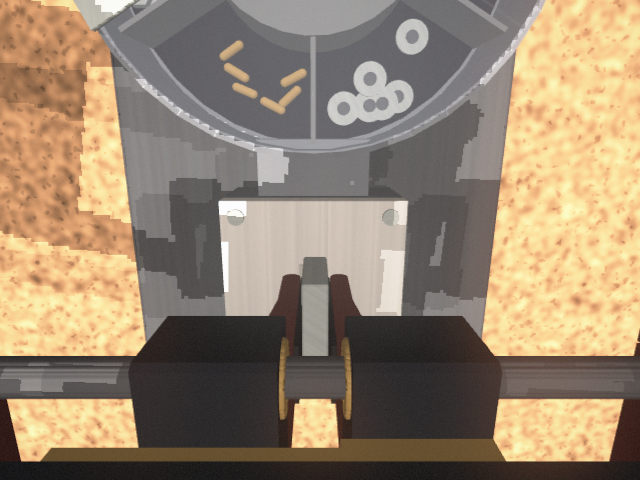

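Run:
```python
from h import *
for z in (.2405,.239,.237):
    r.servo_line(P+[z],[180,0,92.5],speed=.03); st(z)
for a in (3.4,-3.4,0):
    r.reach(P+[.237],[180,0,92.5+a]); st(a)
```

```text
0.2405 22.75 [ 0.5852 -0.061   0.2429] [179.86  -0.    92.48] [-2.3 -0.9 11. ] [-0.09  0.56 -0.04] 0.0098
0.239 23.0 [ 0.5851 -0.061   0.2429] [1.7983e+02 1.0000e-02 9.2470e+01] [-5.9  0.  17.5] [0.03 1.14 0.06] 0.0097
0.237 23.25 [ 0.585  -0.0609  0.2428] [1.7978e+02 2.0000e-02 9.2480e+01] [-11.6   1.4  25.3] [0.12 1.93 0.  ] 0.0097
3.4 23.5 [ 0.5851 -0.0609  0.2428] [1.7976e+02 4.0000e-02 9.5900e+01] [-9.7  1.  25.6] [0.07 2.   0.03] 0.0098
-3.4 23.75 [ 0.5851 -0.0609  0.2428] [1.7976e+02 1.0000e-02 8.9030e+01] [-10.7   0.4  25. ] [ 0.1   1.97 -0.12] 0.0098
0 24.0 [ 0.5852 -0.0609  0.2428] [1.7975e+02 2.0000e-02 9.2500e+01] [-9.   0.9 25.4] [0.12 1.83 0.03] 0.0096
```

Run:
```python
from h import *
z=.2415
r.servo_line(P+[z],[180,0,92.5],speed=.03); st("relax")
for a in (6,12,20,32,45):
    r.reach(P+[z],[180,0,92.5-a]); q=st(a)
    if np.hypot(*q["contact_force"][:2])>15: break
```

```text
relax 24.3 [ 0.5853 -0.061   0.2429] [ 1.7987e+02 -1.0000e-02  9.2480e+01] [-1.4 -0.4  9.8] [-0.05  0.11 -0.  ] 0.0096
6 24.55 [ 0.5852 -0.0611  0.2429] [ 1.799e+02 -1.000e-02  8.645e+01] [-1.4 -0.7  9.8] [-0.06  0.31  0.01] 0.0097
12 24.8 [ 0.5851 -0.0611  0.2429] [ 1.7994e+02 -1.0000e-02  8.0450e+01] [-3.2  0.9 10.4] [-0.13  0.46 -0.01] 0.0097
20 25.06 [ 0.5849 -0.0611  0.2429] [ 1.800e+02 -1.000e-02  7.244e+01] [-3.7 -0.3 10.4] [-0.06  0.8   0.02] 0.0099
32 25.38 [ 0.5845 -0.061   0.2429] [-1.7992e+02  1.0000e-02  6.0460e+01] [-6.5 -0.  14. ] [ 0.12  1.32 -0.06] 0.0101
45 25.71 [ 0.5842 -0.0607  0.2429] [-1.7984e+02  5.0000e-02  4.7470e+01] [-8.6  1.2 14.4] [ 0.36  1.71 -0.06] 0.0099
```

Run:
```python
from h import *
z=.2415
p=np.array([.5840,-.0607])
for a in (45,58,70,82,90,95,98.5):
    r.reach([*p,z],[180,0,92.5-a]); q=st(a)
    F=q["contact_force"][:2]
    if np.hypot(*F)>20: break
    p=p+0.00006*F
r.wait(.4);print(p);q=st("end")
s=r.snapshot("side"); crop(s,250,170,410,320,4,"pics/s7.png")
s=r.snapshot("wrist"); cv2.imwrite("pics/w7.png",s["frame"][:,:,::-1])
s=r.snapshot("top"); crop(s,240,180,380,285,5.7,"pics/t7.png")
```

```text
45 25.96 [ 0.5837 -0.0605  0.2429] [-1.7997e+02  1.0000e-02  4.7490e+01] [-4.8 -0.8 11.3] [0.03 0.98 0.06] 0.0096
58 26.29 [ 0.5834 -0.0603  0.2429] [-1.7992e+02  1.0000e-02  3.4470e+01] [-6.1  1.1 12. ] [0.21 1.15 0.01] 0.0095
70 26.61 [ 0.5831 -0.0601  0.2429] [-179.91    0.     22.48] [-4.8  2.4 12.7] [0.4  1.07 0.02] 0.0097
82 26.93 [ 0.5828 -0.0597  0.2429] [-179.89   -0.     10.49] [-4.8  2.9 12.5] [0.51 0.97 0.1 ] 0.0098
90 27.18 [ 0.5827 -0.0595  0.2429] [-1.7988e+02 -1.0000e-02  2.4900e+00] [-4.1  2.7 11.3] [0.64 0.85 0.11] 0.0099
95 27.43 [ 0.5825 -0.0593  0.2429] [-1.7988e+02 -3.0000e-02 -2.5000e+00] [-2.5  2.8 10.6] [0.69 0.69 0.11] 0.0099
98.5 27.68 [ 0.5825 -0.0592  0.2429] [-1.7988e+02 -4.0000e-02 -5.9900e+00] [-3.   2.4 10.3] [0.65 0.59 0.11] 0.0097
[ 0.58219294 -0.05989159]
end 28.08 [ 0.5825 -0.0592  0.2429] [-1.7988e+02 -4.0000e-02 -5.9700e+00] [-3.3  3.4 10.6] [0.7  0.67 0.12] 0.0098
```

View pics/s7.png

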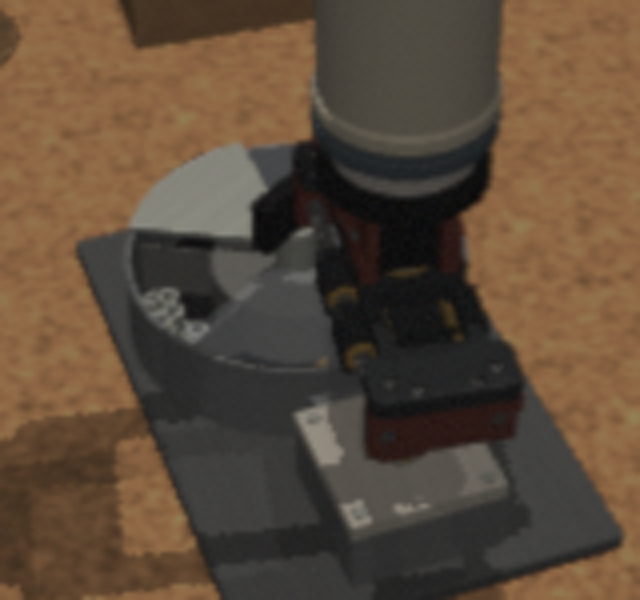

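View pics/t7.png

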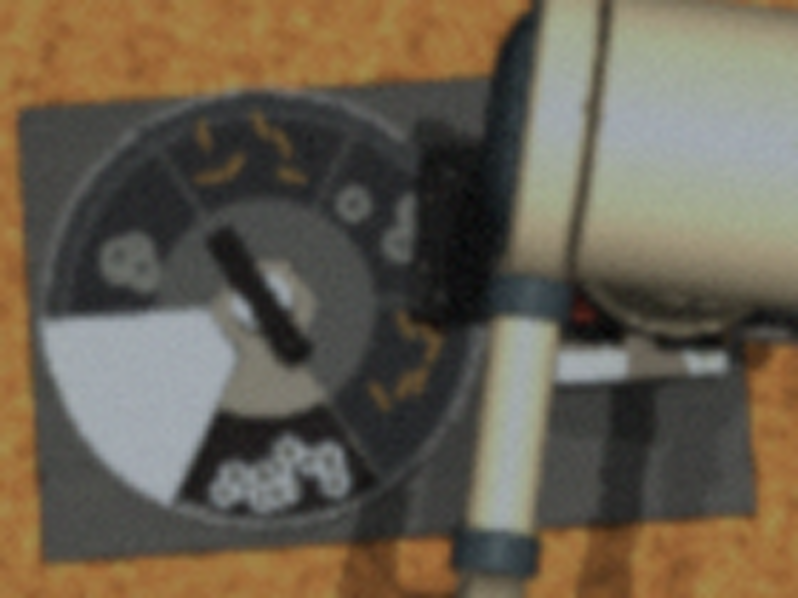

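View pics/w7.png

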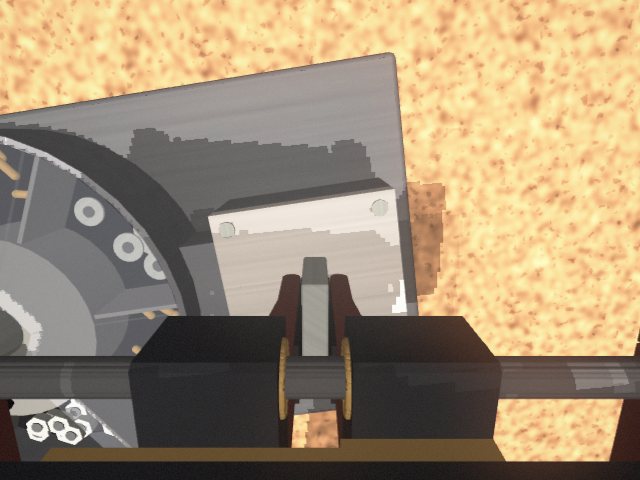

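Run:
```python
from h import *
r.reach([.5823,-.0597,.2415],[180,0,92.5-100]); r.wait(.5); st("end")
s=r.snapshot("top"); crop(s,240,180,380,285,5.7,"pics/t8.png")
r.hand_in()
```

```text
end 28.98 [ 0.5824 -0.059   0.2429] [-1.799e+02 -5.000e-02 -7.480e+00] [-2.   1.7 10.6] [0.45 0.55 0.13] 0.0095
the job is handed in; nothing more can be done
```

View pics/t8.png

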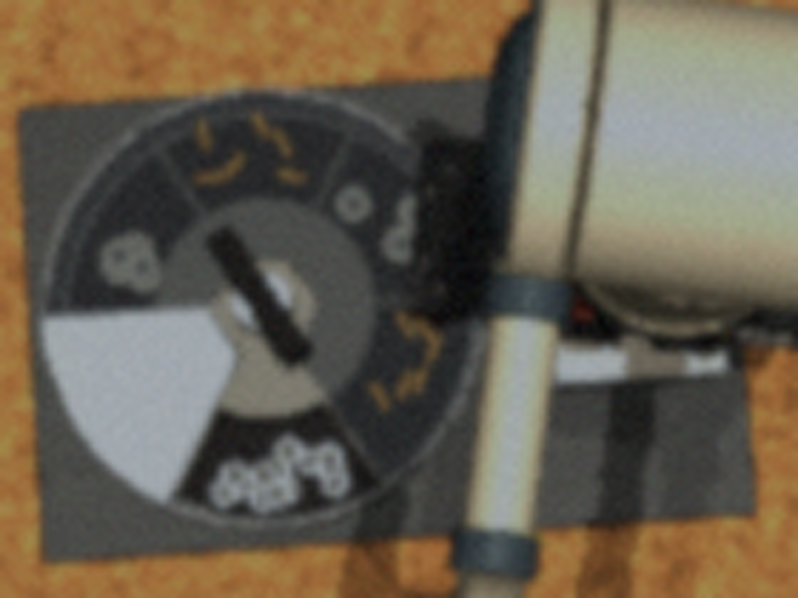

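The dispenser is open at the hex nuts. I handed the job in at 29 s of robot time, with the arm still gripping the key and holding it turned.

- **Knob:** I turned it one notch clockwise and let go. A wrist picture afterwards showed the carousel sitting in its notch.
- **Key:** I took the square-headed key from the stand and pushed it in until it stopped at the expected depth, about 38 mm. I then turned it 100° clockwise to make up for the play in the blade.
- **Last checks:** In the top view the hatch is swung open by about 60° and the nuts are exposed. The wrist pushes down with about 10 N, and the side forces are under 4 N.
- **Other things:** The round-headed key was still in its slot after I took the square one. I touched nothing else on the bench.

Some readings were not what I expected:
- **Knob grip:** The gripper read a 23 mm opening on the 12 mm bar. The pictures still show the knob turned correctly.
- **Sticky pins:** I barely felt them on the way in. Rocking was only used near the bottom.
- **Turning torque:** It read about 0.13 N m, against the 0.17 N m stated for the spring at a quarter turn.
- **Position offset:** The top camera and wrist camera differed by about 2 mm, and I went by the wrist camera. I shifted the arm by up to about 2 mm in the lock to keep the side forces low.

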